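# Tip a batch of tool handles into the packing tub

### The job

Lay all the loose wooden tool handles in the latched aluminium tray. Then push the yellow button so that the red T-handle pops out, turn the T-handle clockwise to its stop, and lift the tray by its blue bar until every tool handle has slid into the pink tub. Lower the tray gently all the way down, turn the T-handle back and push it home again; leave the mug, the tape roll and the spoon where they are.

Things in the scene. Friction and masses are not known exactly. Their poses are not given: they have to be found in the camera images.
- stand: Tipping stand, fixed on the table. Origin on the table under the tray's middle; x across the tray towards the blue latch block, y along the tray from hinge and tub (-y) to the free end with the bar (+y), z up. In mm: hinge line parallel to x at y -120, z 85; T-handle axis vertical at x 170, y 60; latch block x 109 to 232, y -5 to 125, top z 165.
- tray (a joint): Angle of the hinged aluminium tray, rad: 0 = down and level, grows as its free end is lifted, stop at 1.0. 0.7 kg, lightly damped: let go while raised, it slams down. At handle turn 0 a red finger blocks it from rising. The wooden handles slide out to the tub from 0.32 to 0.5 rad on; 0.8 clears them. Lower it slower than 1.2 rad/s.
- tray_floor (a point): Middle of the tray's inner floor, 90 mm above the table when down; axes as the stand's, turning with the tray. Inside 160 mm (x) by 240 mm (y), walls 30 mm high on both long sides and the +y end; the -y end is open, its edge on the hinge line just beside the tub's near wall.
- tray_bar (a point): Middle of the round blue lifting bar at the tray's free end: 14 mm thick, 110 mm long parallel to the hinge (x), 45 mm outside the tray's end wall, free space around and below; 290 mm from the hinge line and 111 mm above the table when the tray is down. It follows the tray's arc.
- tray_hinge (a point): Point on the tray's hinge line, at the middle of the tray's width, 85 mm above the table; the line runs along the stand's x axis.
- button (a joint): Travel of the yellow sprung release button, m: 0 = up, 0.010 = fully down, which takes about 6 N straight down. From about half stroke on it frees the T-handle, which pops out by its own spring. The button springs up again when let go.
- button_top (a point): Middle of the top face of the yellow round push button, 26 mm diameter, in the latch block, 38 mm from the T-handle's axis on the side of the tray (-x of the stand); proud of the block by 14 mm when up, 4 mm when down.
- handle_out (a joint): How far the red T-handle has come out, m: 0.003 = home and caught in its slot (0 = pressed on to its stop), cannot be turned; 0.028 = popped out. To send it home press it straight down the whole way to its stop, up to about 12 N (most of it half way), with the turn under about 0.1 rad; a catch then holds it.
- handle_turn (a joint): Turn of the red T-handle, rad: 0 = latched, grows clockwise seen from above, stop at 1.3 = unlatched. It turns only when popped out, with about 0.06 N m, and stays where it is left.
- handle_top (a point): Middle of the top of the T-handle's red crossbar, on its vertical axis. Crossbar 84 mm long, 14 mm wide, 16 mm high, along the stand's y at turn 0. Home: top 172 mm over the table, half sunk in its slot (pressed to its stop: 170). Out: top 198 mm, underside 17 mm above the latch block, so fingers can grip its long sides. Turns with it.
- tub_in (a point): Middle of the inner floor of the pink plastic tub, 5 mm above the table; axes as the stand's. Tub fixed on the stand, outside 230 mm (x) by 240 mm (y) and 75 mm high, walls 5 mm.
- grip1: Loose wooden tool handle with a round brass ferrule at its +x end, 92 mm long (along its x), 26 mm wide (y), 24 mm high (z), about 90 g. Origin: centre of its underside. Starts flat on the table. May be absent (3 or 4 of the four are there).
- grip2: Loose wooden tool handle with a round brass ferrule at its +x end, 92 mm long (along its x), 26 mm wide (y), 24 mm high (z), about 90 g. Origin: centre of its underside. Starts flat on the table. May be absent (3 or 4 of the four are there).
- grip3: Loose wooden tool handle with a round brass ferrule at its +x end, 92 mm long (along its x), 26 mm wide (y), 24 mm high (z), about 90 g. Origin: centre of its underside. Starts flat on the table. May be absent (3 or 4 of the four are there).
- grip4: Loose wooden tool handle with a round brass ferrule at its +x end, 92 mm long (along its x), 26 mm wide (y), 24 mm high (z), about 90 g. Origin: centre of its underside. Starts flat on the table. May be absent (3 or 4 of the four are there).
- mug: Bystander: blue mug, 80 mm wide, 95 mm high; origin at its underside. Leave alone.
- tape: Bystander: roll of tape lying flat, 84 mm wide, 40 mm high; origin at its underside. Leave alone.
- spoon: Bystander: metal spoon lying on the table near the robot's base. Leave alone.

How it is judged:
On the way, in this order (a step that is already met when the one before it is completed fails the run):
1. all the tool handles lie in the latched, lowered tray (x of grip1 in the frame of tray_floor between -0.08 and 0.08 m and y of grip1 in the frame of tray_floor between -0.118 and 0.12 m and z of grip1 in the frame of tray_floor between -0.006 and 0.035 m and linear speed of each of grip1, grip2, grip3, grip4 below 0.05 m/s and x of grip2 in the frame of tray_floor between -0.08 and 0.08 m and y of grip2 in the frame of tray_floor between -0.118 and 0.12 m and z of grip2 in the frame of tray_floor between -0.006 and 0.035 m and x of grip3 in the frame of tray_floor between -0.08 and 0.08 m and y of grip3 in the frame of tray_floor between -0.118 and 0.12 m and z of grip3 in the frame of tray_floor between -0.006 and 0.035 m and x of grip4 in the frame of tray_floor between -0.08 and 0.08 m and y of grip4 in the frame of tray_floor between -0.118 and 0.12 m and z of grip4 in the frame of tray_floor between -0.006 and 0.035 m and value of joint tray below 0.05 rad and value of joint handle_out below 0.006 m), for 0.2 s.
2. the T-handle has popped out (value of joint handle_out above 0.022 m), for 0.2 s.
3. the T-handle is turned to unlatch (value of joint handle_turn above 1.1 rad), for 0.2 s.
4. the tray is lifted and all the tool handles are in the tub (x of grip1 in the frame of tub_in between -0.115 and 0.115 m and y of grip1 in the frame of tub_in between -0.12 and 0.12 m and z of each of grip1, grip2, grip3, grip4 in the frame of tub_in below 0.075 m and x of grip2 in the frame of tub_in between -0.115 and 0.115 m and y of grip2 in the frame of tub_in between -0.12 and 0.12 m and x of grip3 in the frame of tub_in between -0.115 and 0.115 m and y of grip3 in the frame of tub_in between -0.12 and 0.12 m and x of grip4 in the frame of tub_in between -0.115 and 0.115 m and y of grip4 in the frame of tub_in between -0.12 and 0.12 m and value of joint tray above 0.25 rad), for 0.1 s.
5. the tray is down again (value of joint tray below 0.04 rad), for 0.2 s.
At the end, for the whole second after the job is handed in: Every tool handle is inside the tub; tray down (under 0.04 rad); T-handle turned back (under 0.12 rad) and pushed home (out by less than 6 mm) (x of grip1 in the frame of tub_in between -0.115 and 0.115 m and y of grip1 in the frame of tub_in between -0.12 and 0.12 m and z of each of grip1, grip2, grip3, grip4 in the frame of tub_in below 0.075 m and x of grip2 in the frame of tub_in between -0.115 and 0.115 m and y of grip2 in the frame of tub_in between -0.12 and 0.12 m and x of grip3 in the frame of tub_in between -0.115 and 0.115 m and y of grip3 in the frame of tub_in between -0.12 and 0.12 m and x of grip4 in the frame of tub_in between -0.115 and 0.115 m and y of grip4 in the frame of tub_in between -0.12 and 0.12 m and value of joint tray below 0.04 rad and value of joint handle_turn below 0.12 rad and value of joint handle_out below 0.006 m); the robot touches nothing.
It fails at once if the tray is dropped or slammed: it goes down faster than 1.2 rad/s (velocity of joint tray below -1.2 rad/s).
It fails at once if a bystander is disturbed: moved over 30 mm (distance of any of mug, tape, spoon from where it was at the start of the episode above 0.03 m).
Of grip1, grip2, grip3, grip4 only 3 to 4 are there at a start; the rules pass over those that are not, and their reading is None.
At some moment in a run one of grip1, grip2, grip3, grip4 may be knocked a few centimetres aside while the robot is not near it.
It also fails if it takes over 200 s, if anything falls off the work surface, if the arm or the gripper's body presses on something with over 40 N, if the wrist force passes 120 N, or if a joint passes its speed limit or range.

### The arm

A 6-joint arm with a two-finger parallel gripper is mounted at the origin on the work surface. World frame = base frame: x ahead of the robot, y to its left, z up, the work surface at z = 0. Lengths are in m, angles in rad, forces in N, time in s.
With the tool pointing down it reaches from about 0.275 to 0.75 m from the base axis. Payload 10.2 kg.
Tool frame: the origin (TCP) lies midway between the tips of the shut fingers; the grasp point (between the pads) lies 19 mm behind it (env.hold_point_z is the distance from the TCP to the grasp point, in m); z points along the fingers, y is the line along which they close (so a half turn about z gives the same grasp; the last joint's range is limited). The gripper opens to 85 mm and grips with 20 to 120 N. Pads are 22 mm wide; open, the fingers measure 114 mm over their backs; the gripper's body (76 mm by 85 mm) begins 54 mm behind the grasp point. The pads swing forward as they close: fully open they stand 13 mm farther back than shut.
Start: joints at [1.085, 0.313, 1.498, -0, 1.331, -0.223], TCP at [0.136, 0.507, 0.231] pointing down, gripper open.
Joint ranges: [-2.94, 2.94], [-0.97, 2.17], [0.19, 2.56], [-1.23, 4.37], [0.02, 3.11], [-2.88, 2.88]. Speed limits (rad/s): [2.39, 2.39, 3.01, 3.14, 3.14, 3.14].

### API

Orientations are given as a unit quaternion [x, y, z, w].
In Python, from bench import env, kinematics, monitor, eyes, job gives the robot as it stands. The module is installed in compiled form; this text tells all that it offers. Calls block until the motion is done:
- env.reach(position, orientation): joint-space move of the TCP to a pose.
- env.movel(position, velocity=0.15, frame=None, guard=None): straight line of the TCP; frame=None keeps the orientation; velocity is the mean speed in m/s. With guard (N) it stops when the force on the tool has changed by that much, and returns True; else False.
- env.set_joints(angles): joint-space move.
- env.release() and env.close_gripper(effort=None): open the fingers fully, or close them until they stop; effort is the grip in N (None keeps the last).
- env.hold(seconds).
- kinematics.ik(position, orientation): joint angles nearest the present ones, or None.
- monitor.sense(): the state.
- eyes.grab_frame(name): name is "scene" or "top" or "wrist"; returns a dict with "frame" (480x640x3 uint8, red, green, blue), "mtx" (3x3 intrinsics, pixels), "view" (4x4, takes a point from world to camera coordinates). Camera axes: x right, y down, z forward; pixel columns grow to the right and rows downward; lengths in m; the calibration is good to about 2 mm. A picture is of the moment at which its call begins. There is no depth.
A pose or a line that the arm cannot do raises env.MotionError and nothing moves.
- job.hand_in(): hands the job in; it is judged then, once.
The state is a dict: "clock": time; "joints": joint angles; "qvel": joint speeds; "joint_efforts": joint torques, N m; "position": TCP position; "ee_rot": TCP orientation; "contact_force": force on the tool from outside, world axes, zero at the start; "ft_torque": the same for the moment, N m; "finger_gap": opening from 0.0 (shut) to 1.0 (fully open); "gripper_force": force on a finger pad.
Only numpy, scipy, OpenCV 4.12 (cv2) and the standard library are available. Lean on these libraries where they do the work, as an engineer would, in place of code of your own. Each camera call takes 0.05 s, during which the arm holds its last target. There are 200 camera calls.

## Working session

There is one attempt and no reset: what is moved stays moved. The work goes in short steps, each a Python script; the robot and the scene stay as the last script left them, time stands still between calls to the robot, and variables do not carry over. Pictures are saved under pics/ and viewed, at most 16 in all, crops included, and the job is handed in when it is done.

```bash
ls; mkdir -p pics; python3 - <<'E'
from bench import env,monitor,eyes
import cv2,numpy as np
for n in ("scene","top"):
    f=eyes.grab_frame(n); cv2.imwrite(f"pics/{n}0.png",f["frame"][:,:,::-1]); np.savez(f"pics/{n}0.npz",**f)
    V=np.array(f["view"]); print(n,np.array(f["mtx"]).tolist(),(-V[:3,:3].T@V[:3,3]).round(3),V[2,:3].round(2))
s=monitor.sense(); print(s)
E
```

```text
pics
scene [[559.6832231857429, 0.0, 315.65783168399565], [0.0, 559.6832231857429, 227.59632118802594], [0.0, 0.0, 1.0]] [ 1.511 -0.459  0.858] [-0.75  0.35 -0.57]
top [[450.60654645634384, 0.0, 314.05700470416923], [0.0, 450.60654645634384, 246.7629174041259], [0.0, 0.0, 1.0]] [0.428 0.01  1.032] [ 0.1  -0.03 -0.99]
{'clock': 0.1, 'joints': array([ 1.08461498e+00,  3.13386613e-01,  1.49834399e+00,  2.85312766e-05,
        1.33099899e+00, -2.23411376e-01]), 'qvel': array([ 0.00083944, -0.00099203, -0.0027405 , -0.00028366,  0.00091812,
       -0.00030552]), 'joint_efforts': array([ 4.41084121e-03, -4.12904012e+01, -2.60137224e+01, -9.96874110e-05,
        3.09340052e-03, -7.33890670e-05]), 'position': array([0.13627638, 0.50677506, 0.23080255]), 'ee_rot': array([ 1.31010662e-01,  9.91380796e-01, -5.28250126e-04, -2.10478478e-04]), 'contact_force': array([-0.0982638 ,  0.80785186,  0.30535269]), 'ft_torque': array([ 0.02368386, -0.00101729,  0.0372627 ]), 'gripper_force': 0.0, 'finger_gap': 0.9999443720444244}
```

View pics/top0.png

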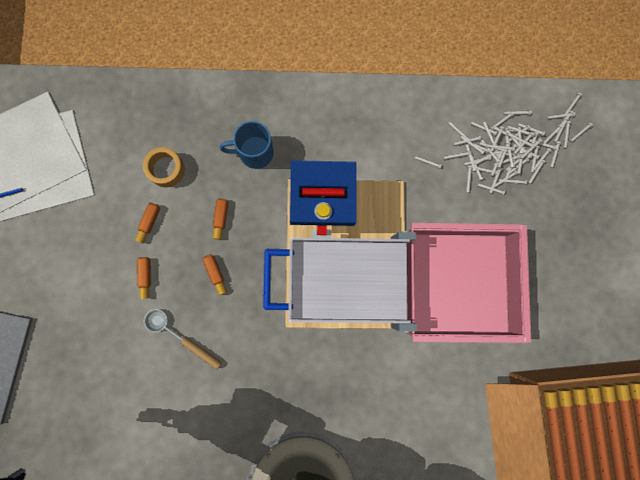

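View pics/scene0.png

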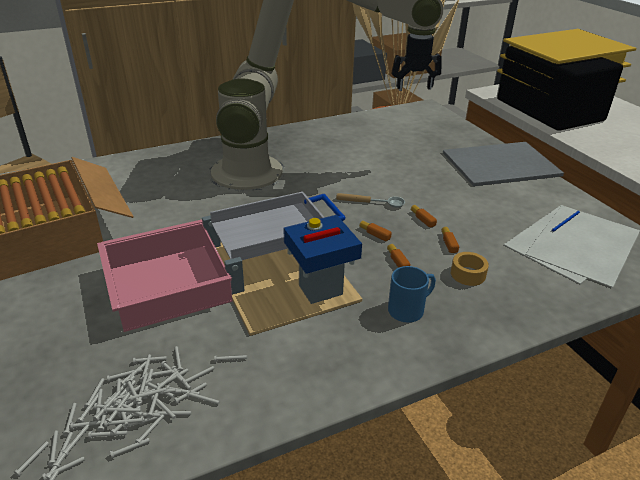

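The top view shows four handles at about (147,222), (219,218), (143,277) and (216,274). The spoon is just below them, and the tape (162,166) and mug (252,145) are above. The stand is at about (350,270), with world +y to the left, the tub on the right and the bar at (268,280). The red crossbar is at (323,192) and the button at (323,210).

```bash
cat > h.py <<'E'
import numpy as np,cv2
from scipy.spatial.transform import Rotation as R
def ray(f,uv,z):
    K=np.array(f["mtx"]);V=np.array(f["view"]);C=-V[:3,:3].T@V[:3,3]
    uv=np.atleast_2d(np.asarray(uv,float))
    d=np.c_[(uv-K[:2,2])/[K[0,0],K[1,1]],np.ones(len(uv))]@V[:3,:3]
    return C+d*((z-C[2])/d[:,2])[:,None]
def blobs(f,lo,hi,amin=30):
    m=cv2.inRange(cv2.cvtColor(np.ascontiguousarray(f["frame"]),cv2.COLOR_RGB2HSV),np.array(lo),np.array(hi))
    m=cv2.morphologyEx(m,cv2.MORPH_CLOSE,np.ones((3,3),np.uint8))
    cs,_=cv2.findContours(m,cv2.RETR_EXTERNAL,cv2.CHAIN_APPROX_NONE)
    return sorted([c[:,0,:] for c in cs if cv2.contourArea(c)>amin],key=len,reverse=True)
def rect(P):
    (c,(w,h),a)=cv2.minAreaRect((np.asarray(P)[:,:2]*1000).astype(np.float32))
    if w<h: w,h,a=h,w,a+90
    a=np.deg2rad(a); a=(a+np.pi/2)%np.pi-np.pi/2
    return np.array(c)/1000,w,h,a          # centre, long, short (mm), yaw of long axis
def handles(f,z=.012):
    out=[]
    for c in blobs(f,(5,110,60),(32,255,255),60):
        C,w,h,a=rect(ray(f,c,z))
        if 70<w<110 and 18<h<42: out.append((C,w,h,a))
    return out
def quat(yaw): # tool down, closing line (tool y) at world angle yaw+90 i.e. object's long axis at yaw
    return (R.from_euler('z',yaw)*R.from_euler('x',np.pi)).as_quat()
E
python3 - <<'E'
from h import *
f=np.load("pics/top0.npz"); g=np.load("pics/scene0.npz")
for c,w,h,a in handles(f): print("handle",c.round(4),round(w),round(h),round(np.degrees(a),1))
for nm,lo,hi,z in [("red",(0,170,90),(4,255,255),.172),("button",(22,150,120),(34,255,255),.179),("tub",(165,60,90),(179,200,255),.075),("blue",(108,170,50),(122,255,255),.165),("bluebar",(108,170,50),(122,255,255),.111)]:
    for F,n in((f,"top"),(g,"scene")):
        for c in blobs(F,lo,hi)[:4]:
            C,w,h,a=rect(ray(F,c,z)); print(nm,n,C.round(4),round(w),round(h),round(np.degrees(a),1),c.mean(0).round())
E
```

```text
handle [0.4557 0.3618] 92 29 3.0
handle [0.5915 0.1983] 93 28 -6.7
handle [0.5795 0.3616] 92 30 -20.2
handle [0.4647 0.2042] 93 28 24.5
handle [0.2916 0.2282] 98 18 55.6
red top [ 0.6229 -0.0301] 82 13 88.7 [323. 192.]
red top [ 0.5473 -0.028 ] 17 16 -89.0 [321. 230.]
red scene [ 0.6286 -0.0338] 81 20 82.5 [323. 233.]
button top [ 0.5851 -0.0301] 23 23 0.7 [323. 210.]
button scene [-0.2106  1.5036] 425 320 -90.0 [570.  44.]
button scene [ 0.3448 -0.6026] 33 15 10.5 [ 27. 221.]
button scene [ 0.3468 -0.6299] 29 15 7.6 [ 13. 225.]
button scene [ 0.3403 -0.5756] 29 16 3.0 [ 40. 218.]
tub top [ 0.4547 -0.3471] 264 253 -89.9 [467. 283.]
tub scene [ 0.4538 -0.3523] 253 252 -0.0 [160. 264.]
blue top [ 0.6235 -0.0301] 127 123 -89.9 [323. 192.]
blue top [0.4522 0.0585] 115 46 0.1 [272. 279.]
blue top [0.6109 0.5693] 42 5 -72.8 [ 11. 192.]
blue scene [ 0.6583 -0.0434] 147 147 -2.0 [323. 247.]
blue scene [0.5436 0.0207] 149 64 -13.4 [328. 213.]
blue scene [ 0.5852 -0.0716] 55 43 81.9 [298. 227.]
blue scene [0.7938 0.4954] 118 6 -73.1 [565. 221.]
bluebar top [ 0.6357 -0.0325] 135 131 -89.9 [323. 192.]
bluebar top [0.4538 0.0615] 122 49 0.1 [272. 279.]
bluebar top [0.6223 0.6042] 45 6 -72.8 [ 11. 192.]
bluebar scene [ 0.5918 -0.0111] 159 159 -2.0 [323. 247.]
bluebar scene [0.4681 0.0581] 161 69 -13.4 [328. 213.]
bluebar scene [ 0.513  -0.0414] 59 46 81.9 [298. 227.]
bluebar scene [0.7379 0.5698] 127 6 -73.1 [565. 221.]
```

```bash
cat >> h.py <<'E'
from bench import env,kinematics,monitor,eyes
O=np.array([.453,-.090])   # stand origin, yaw 0
def q_near(p,yaw):
    j0=monitor.sense()["joints"]; best=None
    for k in (0,np.pi,-np.pi):
        q=quat(yaw+k); j=kinematics.ik(p,q)
        if j is not None:
            d=abs(np.array(j)-j0).max()+ .3*abs(j[5])
            if best is None or d<best[0]-1e-6: best=(d,q)
    return best[1]
def go(p,yaw):
    q=q_near(p,yaw); env.reach(list(p),list(q)); return q
def pick(C,a):
    go([C[0],C[1],.16],a); env.release()
    env.movel([C[0],C[1],.003],velocity=.2,guard=12)
    env.close_gripper(40); s=monitor.sense()
    print("gap",round(s["finger_gap"],3),"F",s["gripper_force"],"t",s["clock"])
    env.movel([C[0],C[1],.2],velocity=.3); s=monitor.sense(); print("lifted gap",round(s["finger_gap"],3))
    return s["finger_gap"]>.15
def place(dx,dy):
    p=O+[dx,dy]
    go([p[0],p[1],.2],np.pi/2)
    g=env.movel([p[0],p[1],.099],velocity=.12,guard=10)
    print("place guard",g,monitor.sense()["position"].round(4)); env.release()
    env.movel([p[0],p[1],.2],velocity=.3)
E
python3 - <<'E'
from h import *
f=eyes.grab_frame("top")
print("mug",ray(f,[254,143],.095).round(3),"tape",ray(f,[162,167],.04).round(3))
hs=[h for h in handles(f) if h[0][1]>.12 and h[2]>22 and h[0][0]>.35]
C,w,h,a=hs[-1]; print(C,a)
if pick(C,a): place(-20,0) if 0 else place(-.020,-.065)
print(monitor.sense()["clock"])
for n in("top","wrist"):
    f=eyes.grab_frame(n); cv2.imwrite(f"pics/{n}1.png",f["frame"][:,:,::-1])
E
```

```text
mug [[0.743 0.115 0.095]] tape [[0.701 0.324 0.04 ]]
[0.46446512 0.20406422] 0.4243925628834302
gap 0.295 F 40.60936689376831 t 3.5417
lifted gap 0.294
place guard False [ 0.4334 -0.1552  0.0996]
7.7917
```

View pics/top1.png

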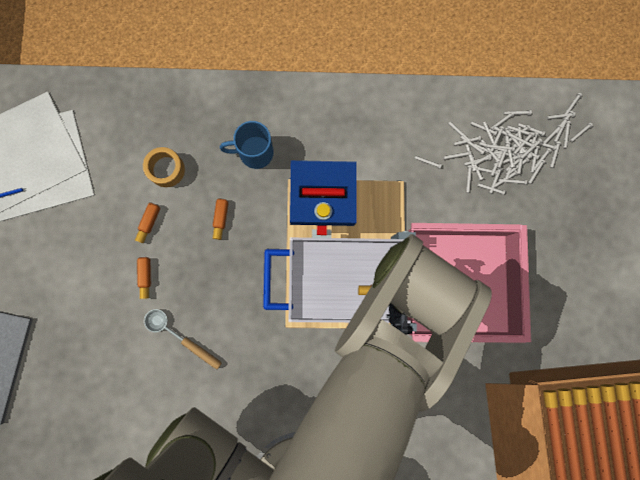

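View pics/wrist1.png

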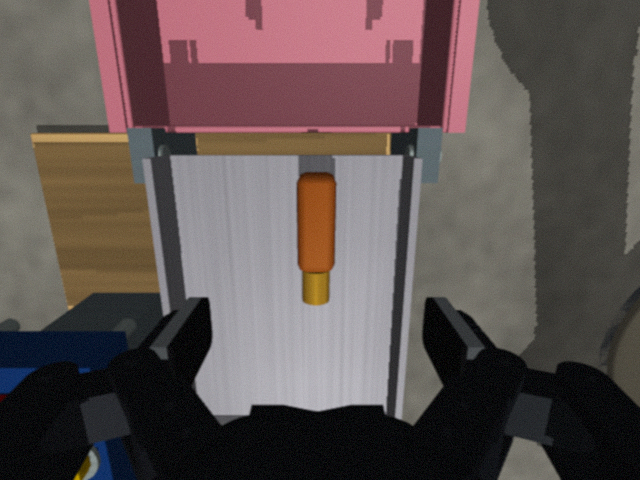

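The first handle lies lengthwise in the tray, and the other three haven't moved. I'll nudge the row A handles to the wall to leave room for row B.

```bash
cat >> h.py <<'E'
def nudge(dy):
    y=O[1]+dy; go([O[0]+.017,y,.2],np.pi/2); env.close_gripper(20)
    env.movel([O[0]+.017,y,.099],velocity=.2,guard=8)
    env.movel([O[0]-.030,y,.099],velocity=.1,guard=15)
    env.movel([O[0]-.025,y,.2],velocity=.3); env.release()
def find():
    return [h for h in handles(eyes.grab_frame("top")) if h[0][1]>.1 and h[2]>22 and h[0][0]>.35]
E
python3 - <<'E'
from h import *
nudge(-.065)
for i,(dx,dy) in enumerate([(-.02,.065),(.022,-.065),(.022,.065)]):
    hs=find(); print(len(hs),[ (h[0].round(3),round(h[3],2)) for h in hs])
    C,w,h,a=min(hs,key=lambda h:h[0][1])
    if not pick(C,a): break
    place(dx,dy)
    if i==0: nudge(dy)
print(monitor.sense()["clock"])
go([.40,.30,.3],np.pi/2)
for n in("top",):
    f=eyes.grab_frame(n); cv2.imwrite(f"pics/{n}2.png",f["frame"][:,:,::-1])
E
```

```text
3 [(array([0.456, 0.362]), np.float64(0.05)), (array([0.592, 0.198]), np.float64(-0.12)), (array([0.58 , 0.362]), np.float64(-0.35))]
gap 0.291 F 40.60669004917145 t 14.7083
lifted gap 0.293
place guard False [ 0.4334 -0.025   0.0995]
0 []Traceback (most recent call last):
  File "<stdin>", line 5, in <module>
ValueError: min() iterable argument is empty
```

```bash
python3 - <<'E'
from h import *
go([O[0],O[1]-.065,.22],np.pi/2)
hs=find(); print([ (h[0].round(3),round(h[3],2)) for h in hs],monitor.sense()["clock"])
for n in("top","wrist"):
    f=eyes.grab_frame(n); cv2.imwrite(f"pics/{n}2.png",f["frame"][:,:,::-1])
a=cv2.imread("pics/top2.png");b=cv2.imread("pics/wrist2.png");cv2.imwrite("pics/c2.png",cv2.resize(np.vstack([a[60:],b]),(426,560)))
E
```

```text
[] 22.9583
```

View pics/c2.png

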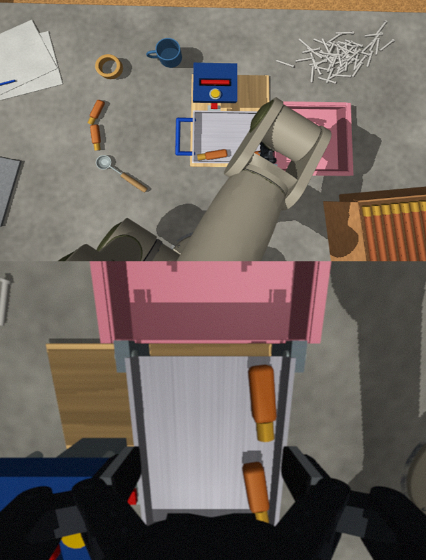

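One of the two handles left was knocked, so they now touch end to end near top-view px (145,222) and (143,263). Each still shows separate orange wood, so I'll segment on wood hue alone. The two handles already in the tray lie along its -x side.

```bash
cat >> h.py <<'E'
def find_wood(f):
    out=[]
    for c in blobs(f,(4,150,60),(14,255,255),60):
        C,w,h,a=rect(ray(f,c,.012)); 
        if .1<C[1]<.5 and C[0]>.35 and 40<w<100 and h>20: out.append((C,w,h,a))
    return out
E
python3 - <<'E'
from h import *
f=eyes.grab_frame("top")
for h in find_wood(f): print(h[0].round(4),round(h[1]),round(h[2]),round(np.degrees(h[3]),1))
cv2.imwrite("pics/z3.png",cv2.resize(f["frame"][190:320,90:250,::-1],None,fx=4,fy=4,interpolation=cv2.INTER_CUBIC))
E
```

```text
[0.4616 0.3637] 67 28 9.9
[0.5512 0.3621] 67 28 -21.5
```

View pics/z3.png

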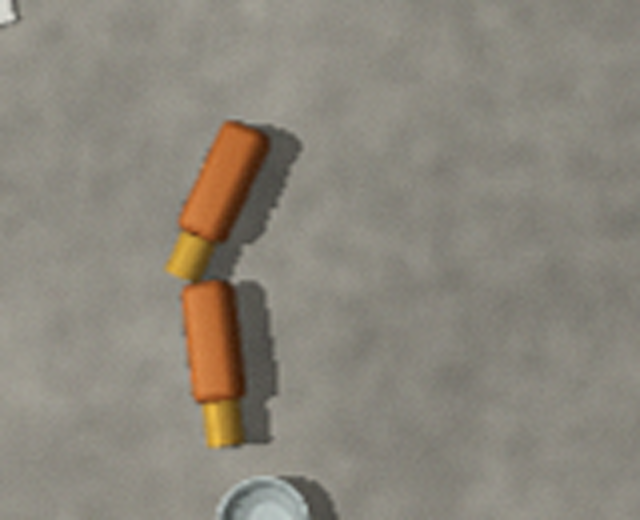

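```bash
python3 - <<'E'
from h import *
for dx,dy in [(.022,-.068),(.022,.053)]:
    go([O[0],O[1]-.065,.22],np.pi/2)
    hs=find_wood(eyes.grab_frame("top")); print([ (h[0].round(3),round(h[3],2)) for h in hs])
    C,w,h,a=max(hs,key=lambda h:h[0][0])
    if not pick(C,a): break
    place(dx,dy)
go([O[0],O[1]-.3,.3],np.pi/2)
print(monitor.sense()["clock"])
f=eyes.grab_frame("top"); cv2.imwrite("pics/top4.png",f["frame"][:,:,::-1])
E
```

```text
[(array([0.462, 0.364]), np.float64(0.17)), (array([0.551, 0.362]), np.float64(-0.38))]
gap 0.294 F 40.55976748466492 t 27.05
lifted gap 0.302
place guard False [ 0.4754 -0.1581  0.0996]
[(array([0.459, 0.364]), np.float64(0.19))]
gap 0.292 F 40.70897340774536 t 35.7667
lifted gap 0.296
place guard False [ 0.4754 -0.037   0.0996]
41.525
```

View pics/top4.png

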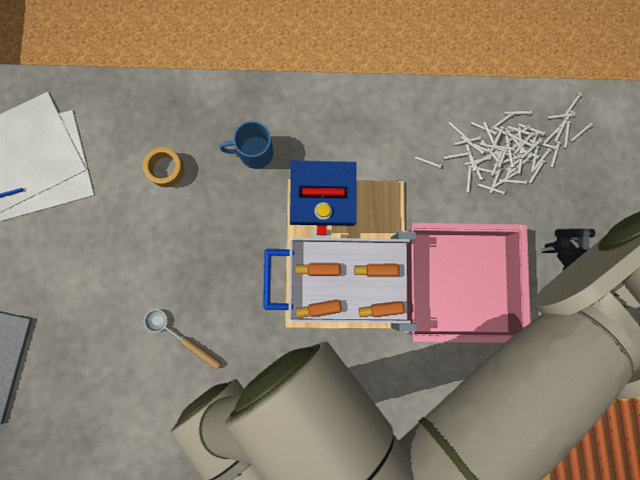

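All four handles lie in the tray at about (320,270), (378,270), (322,309) and (383,309), and nothing else has moved. Next is the button.

```bash
python3 - <<'E'
from h import *
B=[.5851,-.0301]
go([B[0],B[1],.25],0); env.close_gripper(20)
env.movel([B[0],B[1],.19],velocity=.15)
g=env.movel([B[0],B[1],.1685],velocity=.03,guard=20); s=monitor.sense(); print(g,s["position"].round(4),s["contact_force"].round(1))
env.hold(.3)
env.movel([B[0],B[1],.26],velocity=.2)
print(s["joints"].round(2),s["clock"])
for y in(np.pi/2,-np.pi/2):
  for t in(0,-1.3): j=kinematics.ik([.623,-.0301,.178],quat(y+t)); print(y,t,None if j is None else np.round(j,2))
f=eyes.grab_frame("scene"); cv2.imwrite("pics/s5.png",cv2.resize(f["frame"][180:340,80:400,::-1],None,fx=2,fy=2))
for c in blobs(f,(0,170,90),(4,255,255))[:2]:
    C,w,h,a=rect(ray(f,c,.198)); print("red",C.round(4),w,h,a)
E
```

```text
False [ 0.5853 -0.0301  0.1691] [-0.5 -0.2  6.8]
[-0.25  0.5   1.4  -0.    1.25  1.32] 45.2
1.5707963267948966 0 [-0.24  0.57  1.25  0.    1.32 -0.24]
1.5707963267948966 -1.3 [-0.24  0.57  1.25 -0.    1.32  1.06]
-1.5707963267948966 0 None
-1.5707963267948966 -1.3 [-0.24  0.57  1.25  0.    1.32 -2.08]
red [ 0.6294 -0.0341] 80.028076171875 13.235862731933594 1.5505341982732466
```

View pics/s5.png

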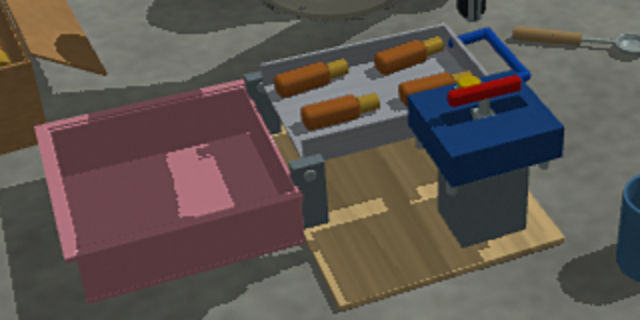

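The crossbar has popped out above the block (white stem visible at (482,107)), and the handles are still in the tray. Next I grip it and turn it clockwise.

```bash
python3 - <<'E'
from h import *
H=[.6232,-.0303]
env.release(); 
env.reach([*H,.26],list(quat(np.pi/2)))
env.movel([*H,.178],velocity=.1,guard=10)
env.close_gripper(25); s=monitor.sense(); print("gap",s["finger_gap"],s["position"].round(4),s["contact_force"].round(1))
j=np.array(s["joints"]); 
for k in (.65,1.3):
    t=j.copy(); t[5]+=k; env.set_joints(t.tolist()); s=monitor.sense(); print(s["joints"][5]-j[5],s["contact_force"].round(1),s["ft_torque"].round(2))
env.release(); env.hold(.1)
env.movel([*H,.27],velocity=.2)
go([.40,.25,.3],0)
f=eyes.grab_frame("top"); cv2.imwrite("pics/t6.png",f["frame"][130:350,230:550,::-1])
for c in blobs(f,(0,170,90),(4,255,255))[:2]:
    C,w,h,a=rect(ray(f,c,.198)); print("red",C.round(4),w,h,np.degrees(a))
print(s["clock"])
E
```

```text
gap 0.1545401371513205 [ 0.6235 -0.0303  0.1782] [2.1 0.6 1. ]
0.6477362573056265 [ 4.5 -0.8 -1.5] [-0.09 -0.76 -0.09]
1.2986752212481045 [ 7.1 -1.9 -2.3] [-0.38 -1.16 -0.02]
red [ 0.6222 -0.0297] 81.41754150390625 13.783794403076172 17.571735382080075
51.2833
```

View pics/t6.png

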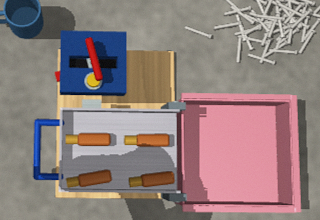

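The crossbar is now 72° round, a turn of about 1.26 rad. I'll check the arm can reach a lifting arc that starts with the tool tilted 45° and ends vertical, so the open fingers clear the end wall.

```bash
cat >> h.py <<'E'
HY,HZ,BX=-.210,.085,.453
def barpose(t,th=.785,flip=0,back=0.):
    rot=R.from_euler('x',t-th)*R.from_euler('z',flip*np.pi)*R.from_euler('x',np.pi)
    d=rot.apply([0,0,1]); a=np.arctan2(.026,.290)+t; r=np.hypot(.026,.290)
    return (np.array([BX,HY+r*np.cos(a),HZ+r*np.sin(a)])+d*(.019-back)).tolist(),rot.as_quat().tolist()
E
python3 - <<'E'
from h import *
f=eyes.grab_frame("top")
for c in blobs(f,(108,170,50),(122,255,255))[:2]:
    P=ray(f,c,.111); print(P.min(0).round(4),P.max(0).round(4))
for flip in(0,1):
  for th in(.785,.6):
    for t in(0,.4,.85):
        j=kinematics.ik(*barpose(t,th,flip)); print(flip,th,t,None if j is None else np.round(j,2))
    j=kinematics.ik(*barpose(0,th,flip,.1)); print("app",None if j is None else np.round(j,2))
print(monitor.sense()["joints"].round(2))
E
```

```text
[ 0.5692 -0.0999  0.111 ] [0.7011 0.0349 0.111 ]
[0.3928 0.0372 0.111 ] [0.5146 0.0858 0.111 ]
0 0.785 0 [ 0.27  0.56  1.74 -0.81  1.23  2.28]
0 0.785 0.4 [ 0.04  0.24  1.72 -0.41  1.23  1.76]
0 0.785 0.85 [-0.38  0.11  1.56  0.06  1.49  1.19]
app [ 0.4   0.52  1.58 -0.72  1.45  2.21]
0 0.6 0 [ 0.21  0.49  1.77 -0.66  1.12  2.15]
0 0.6 0.4 [-0.05  0.21  1.73 -0.21  1.21  1.6 ]
0 0.6 0.85 [-0.46  0.13  1.56  0.22  1.56  1.09]
app [ 0.31  0.42  1.62 -0.58  1.35  2.09]
1 0.785 0 [ 0.27  0.56  1.74 -0.81  1.23 -0.86]
1 0.785 0.4 [ 0.04  0.24  1.72 -0.41  1.23 -1.38]
1 0.785 0.85 [-0.38  0.11  1.56  0.06  1.49 -1.95]
app [ 0.4   0.52  1.58 -0.72  1.45 -0.93]
1 0.6 0 [ 0.21  0.49  1.77 -0.66  1.12 -1.  ]
1 0.6 0.4 [-0.05  0.21  1.73 -0.21  1.21 -1.54]
1 0.6 0.85 [-0.46  0.13  1.56  0.22  1.56 -2.05]
app [ 0.31  0.42  1.62 -0.58  1.35 -1.05]
[ 0.31  0.15  1.52 -0.    1.47  1.88]
```

```bash
python3 - <<'E'
from h import *
p,q=barpose(0,back=.1); env.release(); env.reach(p,q)
p,q=barpose(0); print(env.movel(p,velocity=.1,guard=10))
env.close_gripper(35); s=monitor.sense(); print("gap",s["finger_gap"],s["contact_force"].round(1),s["position"]-p)
for t in np.arange(.05,.86,.1):
    p,q=barpose(t); env.movel(p,velocity=.09,frame=q); s=monitor.sense(); print(round(t,2),s["contact_force"].round(1),round(s["finger_gap"],3))
env.hold(1.0)
print(s["clock"])
f=eyes.grab_frame("scene"); cv2.imwrite("pics/s7.png",f["frame"][100:360,60:460,::-1])
E
```

```text
False
gap 0.14901433478028417 [-0.8 -2.9  5.4] [ 1.51319957e-05 -4.99423888e-04  7.35968212e-04]
0.05 [ 1.3 -3.9 -5. ] 0.151
0.15 [ 3.  -5.7 -6.2] 0.152
0.25 [ 3.3 -6.  -6.9] 0.149
0.35 [ 2.6 -3.9 -6.7] 0.149
0.45 [ 1.7 -2.6 -6.1] 0.147
0.55 [ 1.4 -3.7 -5.2] 0.151
0.65 [ 1.5 -2.2 -4.5] 0.148
0.75 [ 0.7 -0.5 -4.8] 0.152
0.85 [ 0.7  1.2 -1.8] 0.148
60.8667
```

View pics/s7.png

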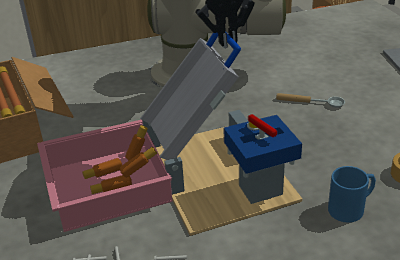

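The tray is up and handles are in the tub, but one near (137,140) leans against the tray's lower edge. I'll lift slightly more and zoom in.

```bash
python3 - <<'E'
from h import *
p,q=barpose(.95); env.movel(p,velocity=.09,frame=q); env.hold(.5); s=monitor.sense(); print(s["contact_force"].round(1),s["clock"])
a=eyes.grab_frame("scene")["frame"][190:330,90:270,::-1]; b=eyes.grab_frame("top")["frame"][200:360,380:560,::-1]
cv2.imwrite("pics/s8.png",np.hstack([cv2.resize(a,(400,311),interpolation=cv2.INTER_CUBIC),cv2.resize(b,(350,311),interpolation=cv2.INTER_CUBIC)]))
E
```

```text
[0.  4.6 2.4] 62.875
```

View pics/s8.png

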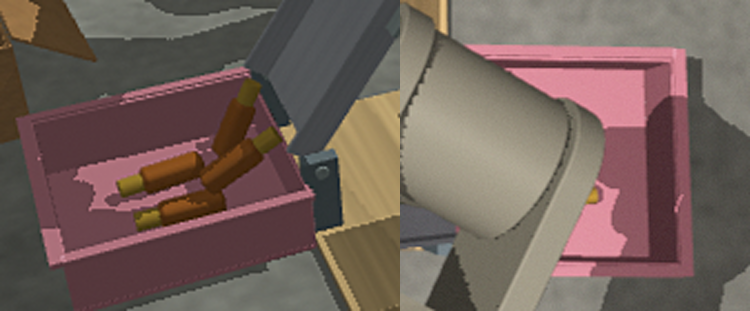

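All four handles are in the tub, two of them leaning inside it. Next: lower gently and release.

```bash
python3 - <<'E'
from h import *
for t in list(np.arange(.85,.1,-.1))+[.05,.0]:
    p,q=barpose(t); env.movel(p,velocity=.09 if t>.1 else .04,frame=q)
p[2]-=.003; print(env.movel(p,velocity=.03,guard=10))
s=monitor.sense(); print(s["contact_force"].round(1),s["clock"],s["position"].round(4))
env.hold(.3); env.release(); env.hold(.3)
p,q=barpose(0,back=.12); env.movel(p,velocity=.15)
go([.38,.30,.3],0)
s=monitor.sense(); print(s["clock"])
f=eyes.grab_frame("top"); a=f["frame"][150:350,230:550,::-1]
for c in blobs(f,(0,170,90),(4,255,255))[:2]:
    C,w,h,an=rect(ray(f,c,.198)); print("red",C.round(4),w,h,np.degrees(an))
b=eyes.grab_frame("scene")["frame"][170:340,90:380,::-1]
cv2.imwrite("pics/s9.png",np.vstack([cv2.resize(a,(460,288)),cv2.resize(b,(460,270))]))
E
```

```text
False
[-10.8  -0.8  27.8] 68.2333 [0.4532 0.0659 0.098 ]
71.3083
red [ 0.6222 -0.0297] 81.41754150390625 13.783794403076172 17.571735382080075
```

View pics/s9.png

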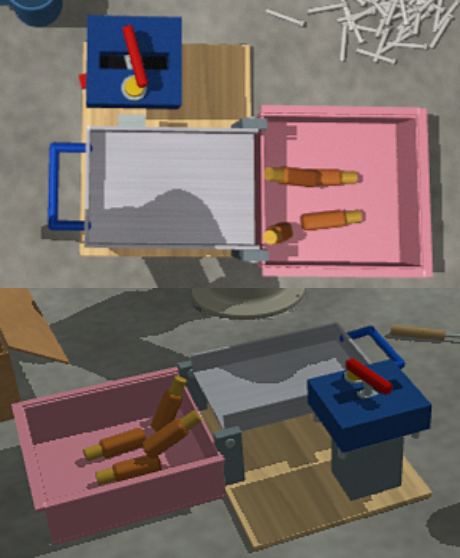

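The tray is down and empty, the tub holds all four handles, and the T-handle is still at 72°. I'll turn it back and press it home.

```bash
python3 - <<'E'
from h import *
H=[.6224,-.0298]; y0=np.radians(17.6)
env.release(); go([.5,.1,.3],y0) 
env.reach([*H,.27],list(quat(y0)))
env.movel([*H,.178],velocity=.1,guard=10)
env.close_gripper(30); s=monitor.sense(); print("gap",s["finger_gap"],s["contact_force"].round(1))
j=np.array(s["joints"]); d=-(np.pi/2-y0+.03)
for k in(.5,1): t=j.copy(); t[5]+=k*d; env.set_joints(t.tolist()); s=monitor.sense(); print(s["joints"][5]-j[5],s["ft_torque"].round(2))
env.release(); env.movel([*H,.25],velocity=.2)
env.close_gripper(20)
go([.45,.2,.3],0)
f=eyes.grab_frame("top")
for c in blobs(f,(0,170,90),(4,255,255))[:2]:
    C,w,h,an=rect(ray(f,c,.198)); print("red",C.round(4),w,h,np.degrees(an))
for c in blobs(f,(108,170,50),(122,255,255))[:2]:
    P=ray(f,c,.111); print(P.min(0).round(4),P.max(0).round(4))
print(s["clock"])
E
```

```text
gap 0.1541393680165448 [ 1.3 -3.9  0.2]
-0.6444543828425422 [-0.56 -0.17  0.01]
-1.2913375478511875 [-0.87 -0.41 -0.53]
red [ 0.6217 -0.0298] 81.2253646850586 11.534114837646484 -88.8467084169388
red [ 0.5437 -0.0269] 16.83612632751465 15.078377723693848 -89.00561434030533
[ 0.5682 -0.0999  0.111 ] [0.7011 0.0349 0.111 ]
[0.3928 0.0372 0.111 ] [0.5146 0.0858 0.111 ]
76.35
```

Turn is back to 0 and the bar is exactly where it started, so the tray is fully down. Next I press it home.

```bash
python3 - <<'E'
from h import *
H=[.6224,-.0298]
env.reach([*H,.25],list(quat(np.pi/2)))
env.movel([*H,.205],velocity=.15)
g=env.movel([*H,.1675],velocity=.04,guard=35); env.hold(.3); s=monitor.sense(); print(g,s["position"].round(4),s["contact_force"].round(1))
env.movel([*H,.25],velocity=.15); go([.40,.25,.3],0)
f=eyes.grab_frame("top"); cv2.imwrite("pics/t10.png",f["frame"][:,:,::-1])
for c in blobs(f,(0,170,90),(4,255,255))[:2]:
    C,w,h,an=rect(ray(f,c,.172)); print("red",C.round(4),w,h,np.degrees(an))
b=eyes.grab_frame("scene")["frame"][170:340,90:380,::-1]
cv2.imwrite("pics/s10.png",np.vstack([cv2.resize(f["frame"][60:380,100:560,::-1],(460,320)),cv2.resize(b,(460,270))])[:600])
print(monitor.sense()["clock"])
E
```

```text
True [ 0.6241 -0.0299  0.1812] [-2.  -0.1  3.8]
red [ 0.6278 -0.031 ] 83.75882720947266 11.89383316040039 -88.84655487537384
red [ 0.5473 -0.028 ] 17.398645401000977 15.549680709838867 -89.00540012121199
84.1167
```

View pics/s10.png

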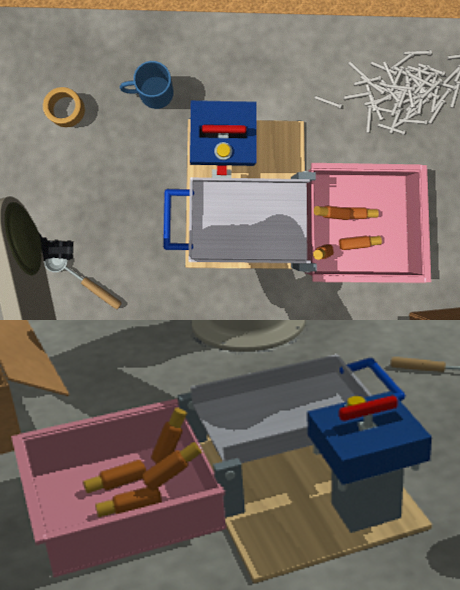

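The press stopped at TCP z 0.181. That puts the crossbar's underside on top of the block, so it's probably slightly misaligned with the slot. Comparing enlarged crops of the start and now:

```bash
python3 - <<'E'
from h import *
i=cv2.imread("pics/top0.png")[155:240,280:365]; k=cv2.imread("pics/top4.png")[155:240,280:365]
f=eyes.grab_frame("top"); k=f["frame"][155:240,280:365,::-1]
cv2.imwrite("pics/z11.png",np.hstack([cv2.resize(x,(400,400),interpolation=cv2.INTER_NEAREST) for x in(i,k)]))
for F,z in((np.load("pics/top0.npz"),.172),(f,.198)):
    c=blobs(F,(0,170,90),(4,255,255))[0]; m=np.zeros((480,640),np.uint8); cv2.drawContours(m,[c.astype(np.int32)],-1,1,-1)
    P=ray(F,np.argwhere(m)[:,::-1],z)[:,:2]; C=P.mean(0); w,v=np.linalg.eigh(np.cov((P-C).T)); print(C.round(4),np.degrees(np.arctan2(v[1,1],v[0,1]))%180)
E
```

```text
[ 0.6228 -0.0299] 89.32137524636437
[ 0.6221 -0.0314] 90.13618558471849
```

View pics/z11.png

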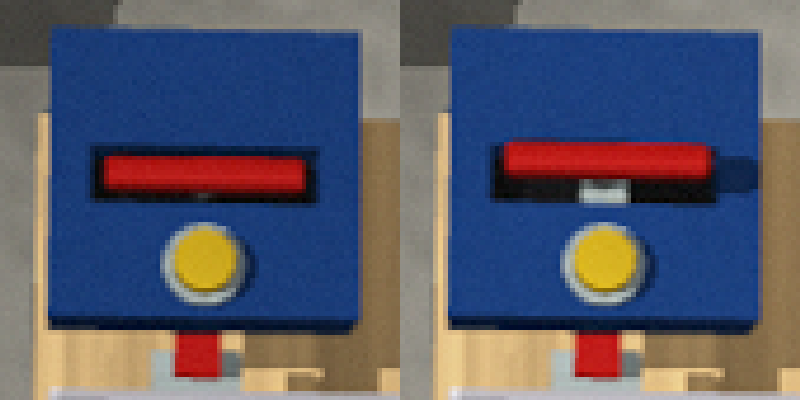

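The angle is fine (within 1°), so the stop was probably a guard trip: a snap at the half-way detent, or finger contact with the button. I'll retry with the narrow side of the fingers towards the button, slowly and in small steps while watching the force.

```bash
python3 - <<'E'
from h import *
H=[.6245,-.0300]
q=go([*H,.25],0); env.close_gripper(60)
env.movel([*H,.202],velocity=.15)
for z in np.arange(.198,.1665,-.003):
    g=env.movel([*H,z],velocity=.02,guard=38); s=monitor.sense(); print(round(z,3),g,s["position"].round(4),s["contact_force"].round(1),s["ft_torque"].round(2))
    if g: break
E
```

```text
0.198 False [ 0.6246 -0.03    0.1983] [-0.6 -0.1 -0.6] [-0.02 -0.02  0.04]
0.195 False [ 0.6246 -0.03    0.1952] [-0.2  0.6  1.7] [-0.01  0.01 -0.  ]
0.192 False [ 0.6246 -0.03    0.192 ] [ 0.7 -0.6  4. ] [-0.02 -0.08  0.01]
0.189 False [ 0.6246 -0.03    0.189 ] [ 0.1 -0.5  2.8] [-0.02 -0.11  0.  ]
0.186 False [ 0.6247 -0.03    0.1863] [0.8 0.2 4.9] [-0.01 -0.07 -0.01]
0.183 False [ 0.625  -0.0301  0.1847] [-1.6  0.7 12.4] [ 0.06  0.27 -0.03]
0.18 False [ 0.6252 -0.0301  0.1827] [-3.   0.3 18.2] [ 0.12  0.58 -0.04]
0.177 False [ 0.6248 -0.0301  0.1776] [-0.8 -0.2  5.7] [ 0.03 -0.11  0.01]
0.174 False [ 0.6246 -0.03    0.174 ] [1.7 0.2 3.1] [ 0.   -0.32  0.04]
0.171 False [ 0.6246 -0.03    0.171 ] [ 1.8 -0.6  5.1] [-0.05 -0.2   0.01]
0.168 False [ 0.6248 -0.0301  0.1699] [-2.1  0.6 14.9] [0.07 0.39 0.04]
```

Past the half-way hump and onto its stop at 0.170. Now I retract and verify.

```bash
python3 - <<'E'
from h import *
env.hold(.3); H=[.6245,-.0300]
env.movel([*H,.26],velocity=.1); go([.40,.25,.32],0)
f=eyes.grab_frame("top"); a=f["frame"][60:380,100:560,::-1]
b=eyes.grab_frame("scene")["frame"][170:340,90:380,::-1]
cv2.imwrite("pics/s12.png",np.vstack([a,cv2.resize(b,(460,270))]))
c=blobs(f,(0,170,90),(4,255,255))[0]; print(rect(ray(f,c,.172)),"tape/mug as before:",ray(f,[254,143],.095).round(3),monitor.sense()["clock"])
d=cv2.absdiff(np.load("pics/top0.npz")["frame"][130:195,130:290],f["frame"][130:195,130:290]); print("mug/tape diff px",(d.max(2)>40).sum())
E
```

```text
(array([ 0.6227345 , -0.03007343]), 81.98346710205078, 13.65313720703125, np.float64(1.5449560742120214)) tape/mug as before: [[0.743 0.115 0.095]] 92.3917
mug/tape diff px 0
```

View pics/s12.png

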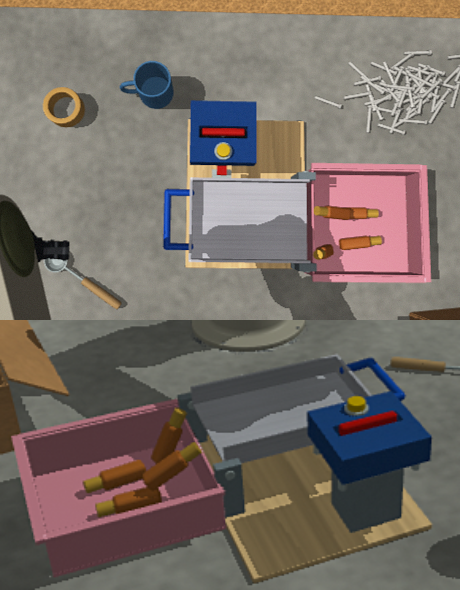

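The crossbar is back in its slot at (222,131), the tray is down and empty, and all four handles are in the tub. The mug and tape haven't moved, the spoon looks undisturbed, and the robot is clear of everything.

```bash
python3 -c "
from bench import job
print(job.hand_in())"
```

```text
the job is handed in; nothing more can be done
None
```

I handed the job in at about 92 s on the robot's clock: the last images show all four tool handles in the tub, the tray down, the T-handle turned back and home, and the mug, tape roll and spoon left where they were; hand-in returned no verdict.

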